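# Pin the wagon wheel on its axle

### The arm

A 7-joint arm with a two-finger parallel gripper is mounted at the origin on the work surface. World frame = base frame: x ahead of the robot, y to its left, z up, the work surface at z = 0. Lengths are in mm, angles in rad, forces in N, time in s.
With the tool pointing down it reaches from about 400 to 925 mm from the base axis. Payload 4.1 kg.
Tool frame: the origin (TCP) lies at the very end of the fingers, on their centre line; the grasp point (between the pads) lies 19 mm behind it; z points along the fingers, y is the direction in which the jaws open and shut (so a half turn about z gives the same grasp; the last joint's range is limited). The gripper opens to 85 mm and grips with 20 to 120 N. Pads are 22 mm wide; open, the fingers measure 114 mm over their backs; the gripper's body (76 mm by 85 mm) begins 54 mm behind the grasp point. The pads swing forward as they close: fully open they stand 13 mm farther back than shut.
Start: joints at [1.212, 0.398, 0.045, 1.537, -0.019, 1.207, -0.051], TCP at [167.013, -628.212, 231.347] pointing down, gripper open.
Joint ranges: [-2.82, 2.82], [-0.49, 2.23], [-1.37, 1.46], [0, 2.46], [-1.36, 4.5], [0.23, 2], [-2.94, 2.94]. Speed limits (rad/s): [2.57, 2.57, 3.14, 3.14, 3.14, 3.14, 3.14].

### API

Orientations are given as [roll, pitch, yaw] about the fixed x, y, z axes, in that order (R = Rz(yaw) Ry(pitch) Rx(roll)).
In Python, from workcell import bot gives the robot as it stands.
- The arm moves only by the shell command python3 -m jog 'ROWS' [FORCE]. ROWS is JSON, a list of rows, each a list of 3 entries, a list of its own where there are three numbers: the finger opening in mm, from 0 to 85.4, then the shift along the tool's x, y, z in mm, then the turn about the tool's z in degrees. In form: [[fingers, [tx, ty, tz], turn], ...]. A call has 1 to 12 rows; each row shifts and turns the commanded pose from where the row before left it, along the tool's axes as they then stand; what a row does not reach is not made up. A row lasts 1/8 s, in which the tool goes at most 62.5 mm and 10.7 degrees, less where a joint would pass 70% of its speed; a pose out of reach is approached as far as the arm can. A call with a gripper value outside its range is refused whole. The fingers move at their own pace and stop on an object; FORCE is the grip in N (left out, the last holds). Time passes only in rows, so rows that do not move let the fingers close. It gives the time, the measured TCP pose, the force and the opening at its end, in the units of the state.
- bot.get_state(): the state, without advancing time (a new reading comes with each control period).
- bot.read_camera(name): name is "side" or "top" or "wrist"; returns the picture (480x640x3 uint8, red, green, blue); there is no depth.
- bot.camera_params(name): a dict with "fovy" (degrees; the focal length in pixels is half the picture's height over the tangent of half this angle, whatever the lens; pixels are square), "cx", "cy" (the principal point, pixels), "R" (3x3) and "t" (3): a world point X has camera coordinates R X + t. Camera axes: x right, y down, z forward; pixel columns grow to the right and rows downward; lengths in mm; the calibration is good to about 2 mm. A picture is of the moment at which its call begins: read the wrist's pose just before it. camera_params takes no time and is no camera call; for the wrist camera it gives the pose at the moment of the call.
- bot.job_done(): hands the job in, once; it reports no verdict.
The state is a dict: "time": time; "joint_pos": joint angles; "qvel": joint speeds; "tau": joint torques, N m; "position": TCP position; "eef_rot": TCP orientation; "contact_force": force on the tool from outside, world axes, zero at the start; "moment": the same for the moment, N m; "width": finger opening in mm.
Only numpy, scipy, OpenCV 4.12 (cv2) and the standard library are available. Lean on these libraries where they do the work, as an engineer would, in place of code of your own. Each camera call takes 0.05 s, during which the arm holds its last target.

### The job

The loose wheel of this wooden wagon truck still sits out on its axle: push it fully home against the beam, so that the cross hole in the axle's end is clear. Then take the spring cotter out of its wooden stand and press its straight leg down through that hole until the bow snaps under the axle and the black grip sits down on it; let go of it. Feel for the hole and press gently, never harder than about 20 N on the axle or truck with the cotter, and leave the other things on the bench where they are.

Things in the scene. Friction and masses are not known exactly. Their poses are not given: they have to be found in the camera images.
- truck: Wooden front truck (axle beam 46 x 150 x 44 mm, top at 80 mm) of a toy wagon, fixed in a plywood cradle. Origin on the table under the beam's middle, z up, y along the 20 mm steel axle. The +y end has its wheel fitted and pinned already, as a pattern; the work is at the other, -y end, whose axle end (26 mm beyond the hole) and loose wheel point along -y.
- hub_stop (a point): Point fixed to the truck, its axes, on the axle's centre line, 58 mm above the table, where the loose wheel's hub end comes when home. The axle's vertical cross hole (8.5 mm square, right through, edges eased 2 mm in x only) lies 6 to 30 mm outboard (-y) of it; where is not measured: the axle has end float and is stiff to shift (14 N). Axle top is 10 mm above this point.
- wheel (a joint): Slide of the loose wheel outward on the axle, m: 0 = home, 0.036 to 0.044 at the start; 4 N friction, never tips. Wooden, 80 mm across, 22 mm thick. At home its flat outer face is 12 mm inboard (+y) of hub_stop and a round hub, 28 mm across, stands 12 mm proud of it; both stand farther out (-y) by the joint value. While it is out the hub covers the hole.
- cotter_grip (a point): Centre of the black grip (28 mm along x, 14 along y, 46 along z, upright) of the loose spring cotter, 70 g. A straight leg, 6 mm round wire, runs down from the middle of the grip; a bent 5 mm wire, the bow, hangs on its +x side, to 35 mm below the grip and 18 mm from the leg. Fitted, its x is square to the axle (bow on either side), leg upright, grip's underside on the axle.
- cotter_tip (a point): Tip (cut flat, edge barely broken) of the cotter's straight leg: 68 mm below cotter_grip, 45 mm below the grip's underside. It meets the axle's top, if not over the hole, with cotter_grip 78 mm above the axle line.
- bow (a joint): Spread of the cotter's springy bow from its leg, rad: 0 relaxed, about 0.2 as it rides over the axle, under 0.12 again when snapped on. It starts to spread with cotter_grip about 55 mm above the axle line, is widest at about 45 mm, then draws down. This takes some 5 to 12 N of downward push; then the grip meets the axle, solid, with cotter_grip 33 mm above the axle line.
- stand: Fixed wooden stand, block 69 x 50 mm, 60 mm high. The cotter stands upright in its 10 mm wide slot, leg and bow inside, grip resting on the block's top. Origin under the block's middle; slot and cotter's x run along its x.
- washer: Loose steel washer, 34 mm across, 4 mm thick, flat on the bench; leave it. Origin: centre of the underside.
- wheel_blank: Loose small wooden wheel blank, 60 mm across, 14 mm thick; leave it. Origin: centre of the underside.
- mallet: Loose mallet, about 260 mm long, lying on the bench; leave it.
- wax_jar: Loose jar of wax, 64 mm across, 60 mm tall; leave it. Origin: centre of the underside.
- square: Loose try square, 18 mm thick, blade 160 mm; leave it.
- offcut: Loose board offcut 110 x 45 x 20 mm; leave it. Origin: centre of the underside.
Not all that is in view belongs to the job. What is shaped like the part that bears cotter_grip but pink or purple is not meant.

How it is judged (in metres and radians):
On the way, in this order (a step that is already met when the one before it is completed fails the run):
1. the wheel is pushed home against the beam while the cotter is not yet on the axle (value of joint wheel below 0.002 m and distance between cotter_grip and hub_stop above 0.06 m), for 0.1 s.
2. with the wheel home, the cotter's leg has entered the cross hole (value of joint wheel below 0.002 m and z of cotter_grip in the frame of hub_stop below 0.07 m and x of cotter_grip in the frame of hub_stop between -0.009 and 0.009 m and y of cotter_grip in the frame of hub_stop between -0.0335 and -0.0025 m), for 0.05 s.
At the end, for the whole second after the job is handed in: Wheel home (under 2 mm out). Cotter released and at rest, upright within 0.25 rad: leg down the axle's cross hole, grip centre under 37.5 mm above the axle line, within 9 mm of it sideways, 2.5 to 33.5 mm outboard of hub_stop; bow snapped on (spread under 0.12 rad) (value of joint wheel below 0.002 m and z of cotter_grip in the frame of hub_stop below 0.0375 m and x of cotter_grip in the frame of hub_stop between -0.009 and 0.009 m and y of cotter_grip in the frame of hub_stop between -0.0335 and -0.0025 m and value of joint bow below 0.12 rad and angle between cotter_grip's own z axis and vertical below 0.25 rad and linear speed of cotter below 0.02 m/s); the robot touches nothing.
It fails at once if the cotter is pressed on the axle, wheel or truck with more than 32 N in all (the bow's own squeeze on the axle, up to about 17 N, counts) (contact force between cotter and truck above 32 N).
It fails at once if a bystander is shifted more than 25 mm (distance of any of washer, wheel_blank, mallet, wax_jar, square, offcut from where it was at the start of the episode above 0.025 m).
It also fails if it takes over 72 s, if anything falls off the work surface, if the arm or the gripper's body presses on something with over 40 N, if the wrist force passes 120 N, or if a joint passes its speed limit or range.

## Working session

There is one attempt and no reset: what is moved stays moved. The work goes in short steps, Python scripts to look and compute and a shell command to move; the robot and the scene stay as the last step left them, time stands still between calls to the robot, and variables do not carry over. Pictures are saved under pics/ and viewed, and the job is handed in when it is done.

```bash
mkdir -p pics; ls; python3 - <<'E'
from workcell import bot
import cv2
s=bot.get_state(); print(s)
for n in ("side","top","wrist"):
    p=bot.camera_params(n); print(n,p)
    cv2.imwrite(f"pics/{n}0.png",bot.read_camera(n)[:,:,::-1])
E
```

```text
pics
{'time': 0.0, 'joint_pos': array([ 1.21201535,  0.39919522,  0.04504466,  1.5378811 , -0.01870865,
        1.20688116, -0.0506946 ]), 'qvel': array([ 0.00070484,  0.00081514,  0.00076467,  0.00066964, -0.00087341,
       -0.00242289, -0.00019663]), 'tau': array([-4.73812124e-04, -4.75129545e+01,  1.36432093e+00, -2.54224491e+01,
        1.15010809e-02,  9.52891860e-03, -1.08628234e-05]), 'position': array([ 166.82040998, -627.57714314,  230.26109845]), 'eef_rot': array([-3.13965396e+00,  1.30879754e-04,  2.59885539e-01]), 'contact_force': array([-0.19937041,  0.37505775,  0.26223683]), 'moment': array([ 0.01340389,  0.02700242, -0.04159503]), 'width': 85.45198351742485}
side {'fovy': 42.62109785296434, 'cx': 312.3426484658475, 'cy': 238.55629686195098, 'R': array([[ 0.98580732, -0.16778213,  0.00575157],
       [-0.10392381, -0.63679626, -0.76399631],
       [ 0.13184751,  0.75255543, -0.64519498]]), 't': array([-533.22418728,  133.99988569, 1399.17977921])}
top {'fovy': 53.31867589686355, 'cx': 320.116552860084, 'cy': 232.49597711806467, 'R': array([[-1.06563469e-02, -9.99943053e-01, -5.76508309e-04],
       [-9.82991008e-01,  1.05813977e-02, -1.83348607e-01],
       [ 1.83344266e-01, -1.38712387e-03, -9.83047789e-01]]), 't': array([  10.64530967,  548.36215524, 1318.04638365])}
wrist {'fovy': 70.54740969895425, 'cx': 318.59390186355796, 'cy': 236.7109771731864, 'R': array([[ 0.25569125, -0.96675236, -0.00344279],
       [-0.92768863, -0.24635853,  0.28053748],
       [-0.27205844, -0.06853714, -0.9598369 ]]), 't': array([-647.76979717,  -36.52811389,  380.62350978])}
```

View pics/side0.png

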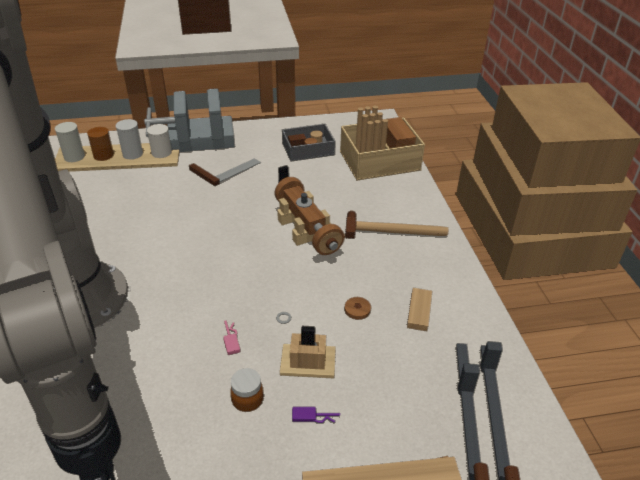

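View pics/top0.png

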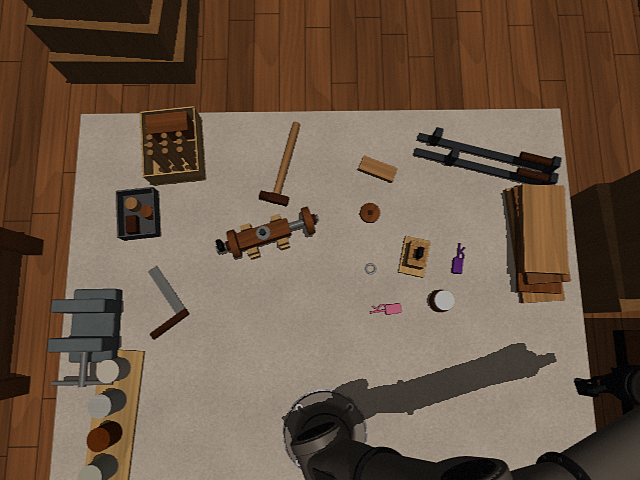

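View pics/wrist0.png

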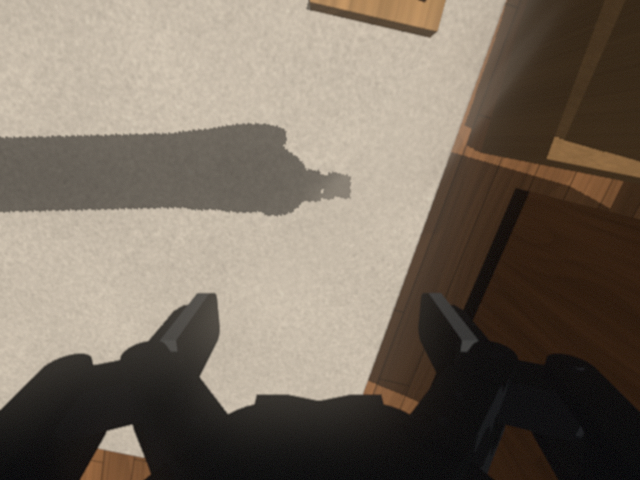

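The side and top views show the truck at about (312,213) and (268,233). Its pinned end is at (283,173) / (221,246), and the loose wheel is at (330,238) / (308,220). The stand with the black cotter is at (308,350) / (415,255). Next I'll zoom in.

```bash
cat > h.py <<'E'
import numpy as np, cv2, json
from workcell import bot
def P(n): 
    p=bot.camera_params(n); p['f']=240/np.tan(np.radians(p['fovy'])/2); return p
def proj(p,X):
    c=p['R']@np.asarray(X,float)+p['t']; return p['f']*c[:2]/c[2]+[p['cx'],p['cy']]
def ray(p,u,v):
    d=p['R'].T@np.array([(u-p['cx'])/p['f'],(v-p['cy'])/p['f'],1]); return -p['R'].T@p['t'], d/np.linalg.norm(d)
def onz(p,u,v,z):
    o,d=ray(p,u,v); return o+d*(z-o[2])/d[2]
def tri(rs):
    A=sum(np.eye(3)-np.outer(d,d) for o,d in rs); b=sum((np.eye(3)-np.outer(d,d))@o for o,d in rs)
    X=np.linalg.solve(A,b); return X,[np.linalg.norm(np.cross(X-o,d)) for o,d in rs]
def crop(src,dst,x0,y0,w,h,k):
    im=cv2.imread(src)[y0:y0+h,x0:x0+w]; cv2.imwrite(dst,cv2.resize(im,None,fx=k,fy=k,interpolation=cv2.INTER_CUBIC))
E
python3 - <<'E'
from h import *
a=cv2.imread('pics/top0.png');b=cv2.imread('pics/side0.png')
def c(i,x,y,w,h,k): return cv2.resize(i[y:y+h,x:x+w],None,fx=k,fy=k,interpolation=cv2.INTER_CUBIC)
cv2.imwrite('pics/z1.png',np.hstack([c(a,210,195,120,80,3.3),c(b,265,160,100,66,4)]) if 0 else c(a,205,195,130,80,6))
cv2.imwrite('pics/z2.png',c(b,260,160,100,100,6))
cv2.imwrite('pics/z3.png',np.hstack([c(a,385,225,60,60,6),c(b,270,320,75,60,6)]))
E
```

```text
(no output)
```

View pics/z1.png

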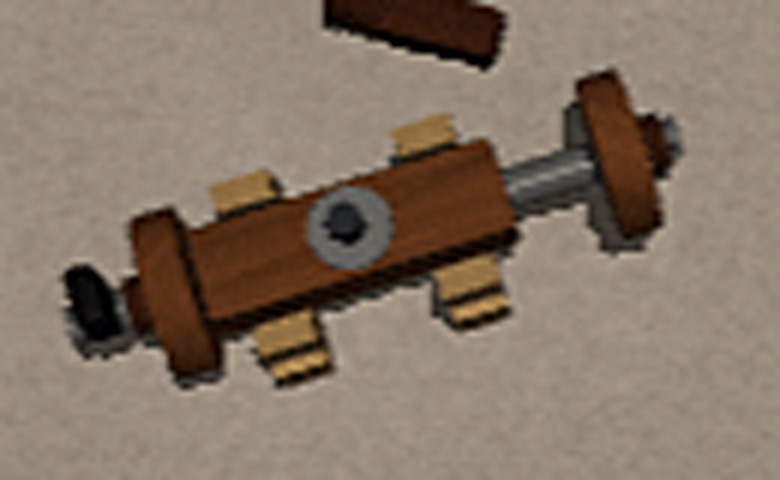

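View pics/z2.png

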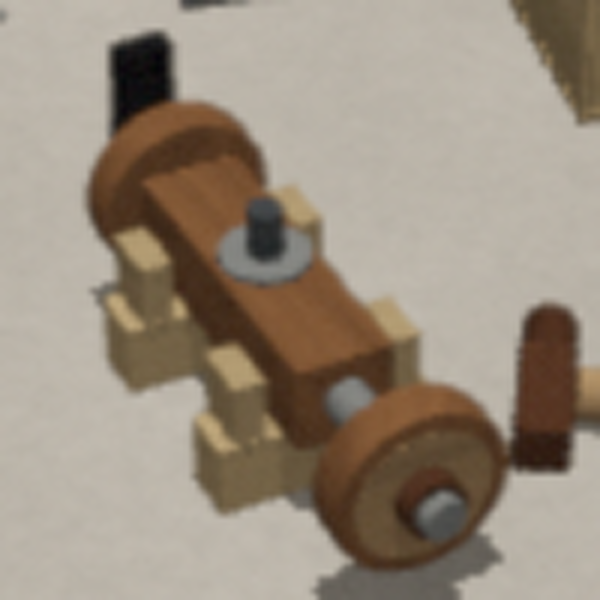

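View pics/z3.png

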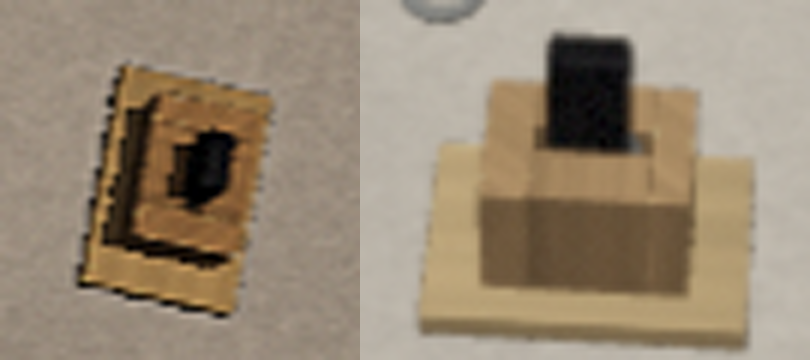

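```bash
python3 - <<'E'
from h import *
T=P('top');S=P('side')
def g(p,l,off,k,z):
    return np.array([onz(p,off[0]+(x+.5)/k-.5,off[1]+(y+.5)/k-.5,z) for x,y in l])
b=g(T,[(187,230),(490,140),(518,228),(212,322)],(205,195),6,80); print('beam',b.round(0)); 
c=b.mean(0);print(c, np.linalg.norm(b[0]-b[1]),np.linalg.norm(b[1]-b[2]))
d=(b[1]+b[2]-b[0]-b[3])/2; print('-y dir',d/np.linalg.norm(d), np.degrees(np.arctan2(d[1],d[0])))
b2=g(S,[(145,183),(232,155),(390,345),(292,375)],(260,160),6,80); print('side beam',b2.round(0)); print(b2.mean(0)); d=(b2[2]+b2[3]-b2[0]-b2[1]);print(np.degrees(np.arctan2(d[1],d[0])))
# stand
s=g(T,[(158,95),(272,110),(245,252),(135,235)],(385,225),6,60);print('stand',s.round(0),s.mean(0))
s=g(S,[(130,82),(337,92),(330,200),(120,198)],(270,320),6,60);print('stand',s.round(0),s.mean(0)); d=s[1]+s[2]-s[0]-s[3];print(np.degrees(np.arctan2(d[1],d[0])))
# grip top in side z=106 : corners
g2=g(S,[(190,38),(270,40),(268,70),(190,68)],(270,320),6,106);print('grip',g2.round(0),g2.mean(0))
g2=g(T,[(205,132),(238,132),(232,190),(200,185)],(385,225),6,106);print('grip',g2.round(0),g2.mean(0))
for nm,u,v,z in (('jar',441,300,60),('purple',458,258,10),('pink',385,309,10),('washer',370,268,4),('mallethead',273,199,30),('mhandle end',295,125,10),('blank',370,213,14)):print(nm,onz(T,u,v,z).round(0))
E
```

```text
beam [[544. 241.  80.]
 [586. 100.  80.]
 [544.  87.  80.]
 [501. 229.  80.]]
[543.62302424 164.00869665  80.        ] 147.29268486893275 44.18104190699838
-y dir [ 0.28521226 -0.95846438  0.        ] -73.42846303875379
side beam [[505. 228.  80.]
 [545. 243.  80.]
 [588. 101.  80.]
 [545.  88.  80.]]
[545.58110599 164.97492849  80.        ]
-73.41018627411444
stand [[ 521. -252.   60.]
 [ 513. -306.   60.]
 [ 446. -290.   60.]
 [ 455. -239.   60.]] [ 483.8694278  -271.56684109   60.        ]
stand [[ 457. -237.   60.]
 [ 525. -252.   60.]
 [ 514. -297.   60.]
 [ 447. -285.   60.]] [ 485.8040384  -267.74728538   60.        ]
-11.549793575394835
grip [[ 474. -261.  106.]
 [ 499. -266.  106.]
 [ 497. -279.  106.]
 [ 472. -274.  106.]] [ 485.50038398 -269.80208534  106.        ]
grip [[ 496. -264.  106.]
 [ 496. -279.  106.]
 [ 469. -275.  106.]
 [ 472. -261.  106.]] [ 483.31861961 -269.6452062   106.        ]
jar [ 353. -328.   60.]
purple [ 476. -397.   10.]
pink [ 331. -179.   10.]
washer [ 450. -140.    4.]
mallethead [654. 142.  30.]
mhandle end [894.  78.  10.]
blank [ 612. -144.   14.]
```

```bash
cat >> h.py <<'E'
from scipy.spatial.transform import Rotation as Ro
C0=np.array([544.6,164.5,0]);YAW=np.radians(16.6)
def tr(x,y,z=0): # truck->world
    c,s=np.cos(YAW),np.sin(YAW); return C0+[c*x-s*y,s*x+c*y,z]
def intr(X):
    c,s=np.cos(YAW),np.sin(YAW); d=np.asarray(X)-C0; return np.array([c*d[0]+s*d[1],-s*d[0]+c*d[1],d[2]])
def go(X,yawdeg=None):
    s=bot.get_state(); e=s['eef_rot']; y0=e[2]
    y=y0 if yawdeg is None else np.radians(yawdeg)
    R=Ro.from_euler('xyz',[np.pi,0,y]).as_matrix()
    sh=R.T@(np.asarray(X)-s['position'])
    dt=(np.degrees(y0-y)+180)%360-180
    print('pos',s['position'].round(1),'rot',e.round(4),'| turn',round(dt,2),'then shift',sh.round(1),'F',s['contact_force'].round(1),'w',round(s['width'],1),'t',s['time'])
E
python3 - <<'E'
from h import *
w=P('wrist'); s=bot.get_state()
c=-w['R'].T@w['t']; R=Ro.from_euler('xyz',s['eef_rot']).as_matrix()
print('cam in tool',R.T@(c-s['position'])); print(R.T@w['R'].T)
print(tr(0,-109)); go(tr(0,-170,230),106.6)
E
```

```text
cam in tool [  70.90331036   -0.54154538 -143.00047813]
[[-1.28249981e-03 -9.59883998e-01 -2.80394483e-01]
 [ 9.99997736e-01 -7.54893218e-04 -1.98965038e-03]
 [ 1.69816567e-03 -2.80396399e-01  9.59882793e-01]]
[575.74003205  60.04283938   0.        ]
pos [ 166.9 -627.7  230.5] rot [-3.1401e+00  1.0000e-04  2.5980e-01] | turn -91.71 then shift [4.813e+02 5.883e+02 5.000e-01] F [-0.3  0.   0.1] w 85.4 t 0.15
```

```bash
python3 -m jog '[[0,[0,0,0],-10.2],[0,[0,0,0],-10.2],[0,[0,0,0],-10.2],[0,[0,0,0],-10.2],[0,[0,0,0],-10.2],[0,[0,0,0],-10.2],[0,[0,0,0],-10.2],[0,[0,0,0],-10.2],[0,[0,0,0],-10.1]]' 40
python3 -m jog '[[0,[37,45.2,0],0],[0,[37,45.2,0],0],[0,[37,45.2,0],0],[0,[37,45.2,0],0],[0,[37,45.2,0],0],[0,[37,45.2,0],0],[0,[37,45.2,0],0],[0,[37,45.2,0],0],[0,[37,45.2,0],0],[0,[37,45.2,0],0],[0,[37,45.2,0],0],[0,[37,45.2,0],0]]'
python3 - <<'E'
from h import *
go(tr(0,-170,230),106.6)
E
```

```text
time: 1.27
position: [166.8, -628.0, 230.9]
eef_rot: [-3.142, -0.001, 1.866]
contact_force: [-0.6, 0.5, 0.0]
width: -0.3
time: 2.78
position: [560.8, -46.6, 231.2]
eef_rot: [-3.141, 0.001, 1.86]
contact_force: [-0.3, -1.5, 0.6]
width: 0.1
pos [560.8 -46.6 231.2] rot [-3.1414e+00  6.0000e-04  1.8598e+00] | turn -0.04 then shift [36.9 44.8  1.2] F [-0.3 -1.5  0.6] w 0.1 t 2.775
```

```bash
python3 -m jog '[[0,[37,44.8,0],0],[0,[0,0,30],0],[0,[0,0,0],0]]'
python3 - <<'E'
from h import *
go(tr(0,-170,200),106.6)
w=P('wrist')
cv2.imwrite('pics/w1.png',bot.read_camera('wrist')[:,:,::-1])
cv2.imwrite('pics/t1.png',cv2.resize(bot.read_camera('top')[195:275,205:335,::-1],None,fx=6,fy=6,interpolation=cv2.INTER_CUBIC))
for p in [(0,-75,80),(0,-149,58),(0,-165,58),(0,-165,68)]: print(p,proj(w,tr(*p)))
E
```

```text
time: 3.15
position: [590.5, 0.4, 198.7]
eef_rot: [-3.136, -0.001, 1.862]
contact_force: [-0.2, -0.4, 0.6]
width: -0.0
pos [5.905e+02 4.000e-01 1.987e+02] rot [-3.1358e+00 -1.3000e-03  1.8615e+00] | turn 0.06 then shift [ 0.4  2.9 -1.3] F [-0.2 -0.4  0.6] w -0.0 t 3.15
(0, -75, 80) [324.10681676 104.40942543]
(0, -149, 58) [323.50340646 200.61553273]
(0, -165, 58) [323.4351275  219.09294822]
(0, -165, 68) [323.52310374 221.82930101]
```

View pics/w1.png

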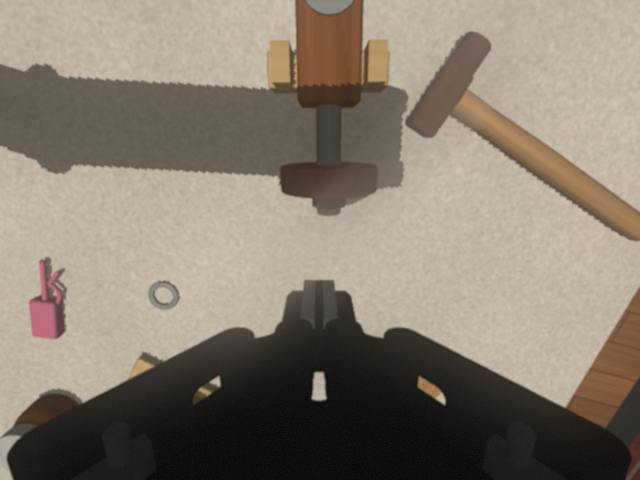

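View pics/t1.png

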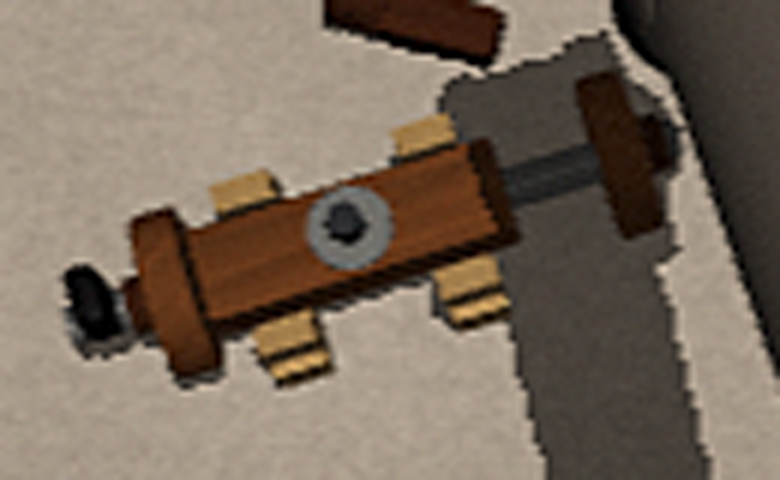

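```bash
python3 - <<'E'
from h import *
go(tr(0,-170,200),106.6)
w=P('wrist')
im=bot.read_camera('wrist')
for p in [(0,-75,80),(0,-149,58),(0,-165,58),(0,-165,68),(-23,-75,80),(23,-75,80)]: print(p,proj(w,tr(*p)))
hsv=cv2.cvtColor(im,cv2.COLOR_RGB2HSV)
for r in (60,80,95,120,140,150,180,205):
    print(r,''.join('#' if (hsv[r,c,1]>110) else ('a' if hsv[r,c,2]<75 else '.') for c in range(270,395)))
E
```

```text
pos [592.2  -0.7 201.3] rot [-3.1408e+00  4.0000e-04  1.8589e+00] | turn -0.1 then shift [1.9 1.6 1.3] F [-0.2 -0.   0. ] w -0.2 t 3.25
(0, -75, 80) [321.08942297 102.22659425]
(0, -149, 58) [321.02660556 198.04333157]
(0, -165, 58) [321.04478522 216.42545852]
(0, -165, 68) [321.10978176 219.07256907]
(-23, -75, 80) [289.47792391 102.33227903]
(23, -75, 80) [352.71434809 102.12086458]
60 .............#........#.##################################################################......##...........................
80 ...............#........##################################################################......................#............
95 .........................a############################################################a......................................
120 ............................................aaaaaaaaaaaaaaaaaaaaaaaa.........................................................
140 ............................................aaaaaaaaaaaaaaaaaaaaaaaa.........................................................
150 ............................................aaaaaaaaaaaaaaaaaaaaaaaa.........................................................
180 ..........aaaaaaaaaaaaaaaaa.aaa.aaa.a...a....................................................................................
205 .............................................................................................................................
```

```bash
python3 -m jog '[[0,[0,2,30],0],[0,[0,2,30],0],[0,[0,0,30],0],[0,[0,0,30],0],[0,[0,0,0],0],[0,[10,0,0],0],[0,[10,0,0],0],[0,[10,0,0],0],[0,[8,0,0],0],[0,[8,0,0],0]]'
python3 - <<'E'
from h import *
print(intr(bot.get_state()['position'])); go(tr(0,-108,78),106.6)
w=P('wrist')
cv2.imwrite('pics/w2.png',bot.read_camera('wrist')[:,:,::-1])
E
```

```text
time: 4.55
position: [584.1, 45.1, 82.3]
eef_rot: [3.14, 0.002, 1.86]
contact_force: [1.8, -3.8, 3.6]
width: 0.1
[   3.79190323 -125.68894724   82.30448137]
pos [584.1  45.1  82.3] rot [3.1397e+00 2.2000e-03 1.8597e+00] | turn -0.05 then shift [17.7 -3.8  4.3] F [ 1.8 -3.8  3.6] w 0.1 t 4.55
```

View pics/w2.png

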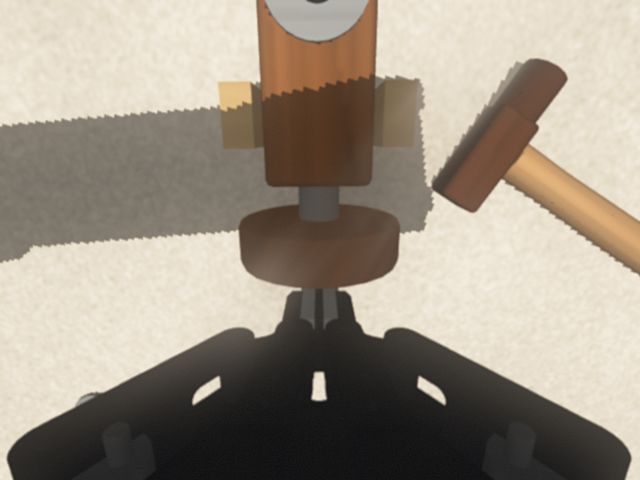

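```bash
python3 -m jog '[[0,[5,0,0],0],[0,[4,0,0],0],[0,[3,0,0],0],[0,[2,0,0],0],[0,[0,0,0],0]]'
python3 -m jog '[[0,[1.5,0,0],0],[0,[1,0,0],0]]'; python3 -m jog '[[0,[1,0,0],0],[0,[1,0,0],0]]'
python3 - <<'E'
from h import *
print(intr(bot.get_state()['position'])); go(tr(0,-108,78),106.6)
w=P('wrist')
cv2.imwrite('pics/w3.png',bot.read_camera('wrist')[:,:,::-1])
E
```

```text
time: 5.22
position: [579.0, 59.6, 81.2]
eef_rot: [3.142, -0.001, 1.861]
contact_force: [1.8, -2.4, 1.1]
width: 0.1
time: 5.48
position: [578.8, 60.2, 81.1]
eef_rot: [-3.141, 0.002, 1.86]
contact_force: [2.5, -5.7, 2.8]
width: -0.1
time: 5.72
position: [578.7, 60.2, 81.2]
eef_rot: [-3.141, 0.004, 1.859]
contact_force: [4.1, -9.2, 2.4]
width: -0.5
[   2.91103262 -109.7483295    81.18961243]
pos [578.7  60.2  81.2] rot [-3.1415  0.0042  1.8586] | turn -0.11 then shift [ 1.7 -2.9  3.2] F [ 4.1 -9.2  2.4] w -0.5 t 5.725
```

View pics/w3.png

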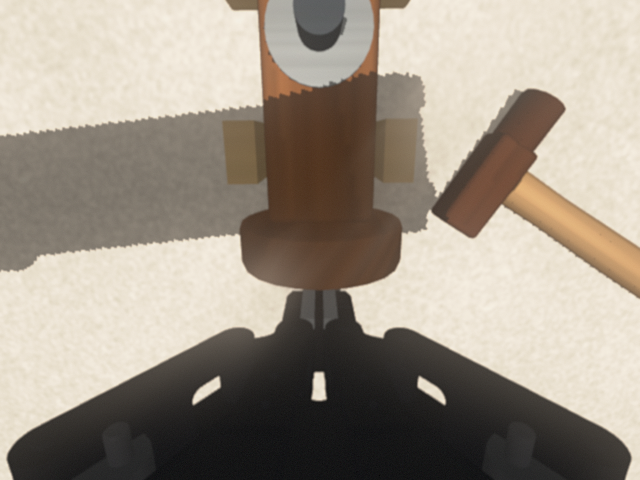

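```bash
python3 -m jog '[[0,[1,0,0],0],[0,[1,0,0],0],[0,[0,0,0],0]]'; python3 -m jog '[[0,[-20,0,0],0],[0,[-25,0,0],0],[0,[-20,0,10],0],[0,[0,0,10],0],[0,[0,0,0],0],[0,[0,0,0],0]]'
python3 - <<'E'
from h import *
print(intr(bot.get_state()['position'])); go(tr(0,-108,78),106.6)
w=P('wrist'); np.save('w4.npy',w,allow_pickle=True)
cv2.imwrite('pics/w4.png',bot.read_camera('wrist')[:,:,::-1])
E
```

```text
time: 6.15
position: [578.7, 60.2, 81.2]
eef_rot: [-3.141, 0.006, 1.857]
contact_force: [5.2, -11.0, 2.3]
width: 0.0
time: 6.9
position: [595.4, 0.3, 59.4]
eef_rot: [-3.139, 0.003, 1.86]
contact_force: [3.8, -6.3, -5.5]
width: 0.2
[   1.79280102 -171.85041027   59.37079515]
pos [5.954e+02 3.000e-01 5.940e+01] rot [-3.1395e+00  2.9000e-03  1.8598e+00] | turn -0.04 then shift [ 63.9  -1.8 -18.6] F [ 3.8 -6.3 -5.5] w 0.2 t 6.9
```

View pics/w4.png

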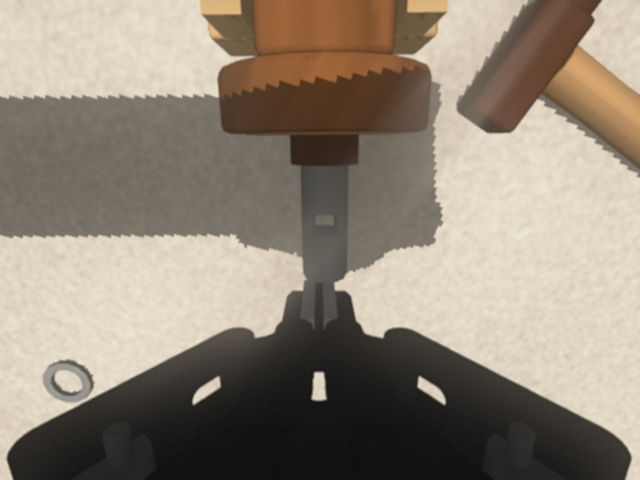

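```bash
python3 -m jog '[[0,[-4,0,0],0],[0,[0,0,-25],0],[0,[0,0,-20],0],[0,[0,0,0],0],[0,[0,0,0],0],[0,[0,0,0],0]]'
python3 - <<'E'
from h import *
print(intr(bot.get_state()['position'])); go(tr(0,-108,78),106.6)
w=P('wrist')
im=bot.read_camera('wrist')[:,:,::-1]
cv2.imwrite('pics/w5.png',im); 
cv2.imwrite('pics/w5z.png',cv2.resize(im[90:290,240:400],None,fx=3,fy=3,interpolation=cv2.INTER_CUBIC))
for u,v,z in ((324,220,68),): print(intr(onz(w,u,v,z)))
for p in [(3,-99,58),(3,-111,58),(3,-130,68)]: print(p,proj(w,tr(*p)))
import pickle; pickle.dump(w,open('w5.pkl','wb'))
E
```

```text
time: 7.7
position: [596.2, -0.8, 105.4]
eef_rot: [-3.14, -0.0, 1.86]
contact_force: [0.4, -0.4, 0.0]
width: 0.1
[   2.24577642 -173.20414183  105.35369968]
pos [596.2  -0.8 105.4] rot [-3.1399e+00 -4.0000e-04  1.8605e+00] | turn -0.0 then shift [65.2 -2.2 27.4] F [ 0.4 -0.4  0. ] w 0.1 t 7.7
[   4.77905961 -144.32817551   68.        ]
(3, -99, 58) [320.69810372 133.44114276]
(3, -111, 58) [320.69133506 156.38487141]
(3, -130, 68) [320.74840173 193.85377967]
```

View pics/w5z.png

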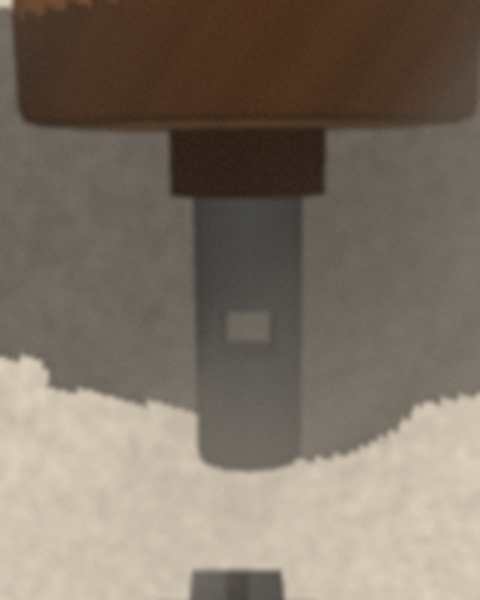

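```bash
python3 - <<'E'
from h import *
import pickle; w=pickle.load(open('w5.pkl','rb'))
f=lambda u,v,z: intr(onz(w,u,v,z)).round(2)
print('inboard rim',f(322.7,193.7,68)); print('hub end',f(322.7,155,72)); print('axle end',f(322.7,246.5,64))
print('axle edges z58',f(305,180,60),f(340.5,180,60)); print('far edge bottom',f(322.7,90+342/3,48))
print('axle dir far/near', f(304.6,160,60),f(306.5,235,60),f(340.6,160,60),f(340,235,60))
print('face',f(322.7,90+127/3,98))
E
```

```text
inboard rim [   4.04 -129.92   68.  ]
hub end [   3.97 -109.63   72.  ]
axle end [   4.14 -160.79   64.  ]
axle edges z58 [  -5.65 -123.58   60.  ] [  13.92 -123.6    60.  ]
far edge bottom [   4.25 -139.24   48.  ]
axle dir far/near [  -5.74 -112.8    60.  ] [  -5.18 -155.1    60.  ] [  13.79 -112.83   60.  ] [  14.15 -155.11   60.  ]
face [  3.7  -99.12  98.  ]
```

```bash
python3 -m jog '[[56,[-10,0,-40],0],[56,[0,0,-40],0],[56,[0,0,-15],7],[56,[0,0,0],7],[56,[0,0,0],7],[56,[0,0,0],7]]'
python3 - <<'E'
from h import *
go([478,-309,200],78.5)
E
```

```text
time: 8.5
position: [599.5, -10.5, 200.7]
eef_rot: [-3.141, 0.0, 1.368]
contact_force: [0.4, -1.0, 0.5]
width: 56.4
pos [599.5 -10.5 200.7] rot [-3.1406e+00  2.0000e-04  1.3676e+00] | turn -0.14 then shift [-316.8  -59.5    0.7] F [ 0.4 -1.   0.5] w 56.4 t 8.5
```

```bash
python3 -m jog '[[56,[-53,-10,0],0],[56,[-53,-10,0],0],[56,[-53,-10,0],0],[56,[-53,-10,0],0],[56,[-53,-10,0],0],[56,[-52,-10,0],0],[56,[0,0,0],0],[56,[0,0,0],0],[56,[0,0,0],0]]'
python3 - <<'E'
from h import *
go([478,-309,200],78.5)
w=P('wrist')
im=bot.read_camera('wrist')[:,:,::-1]
cv2.imwrite('pics/w6.png',im)
import pickle; pickle.dump(w,open('w6.pkl','wb'))
E
```

```text
time: 9.62
position: [479.2, -307.4, 201.2]
eef_rot: [3.142, -0.001, 1.375]
contact_force: [0.6, 0.8, -0.3]
width: 55.6
pos [ 479.2 -307.4  201.2] rot [ 3.1415e+00 -8.0000e-04  1.3747e+00] | turn 0.27 then shift [-1.8 -0.9  1.2] F [ 0.6  0.8 -0.3] w 55.6 t 9.625
```

View pics/w6.png

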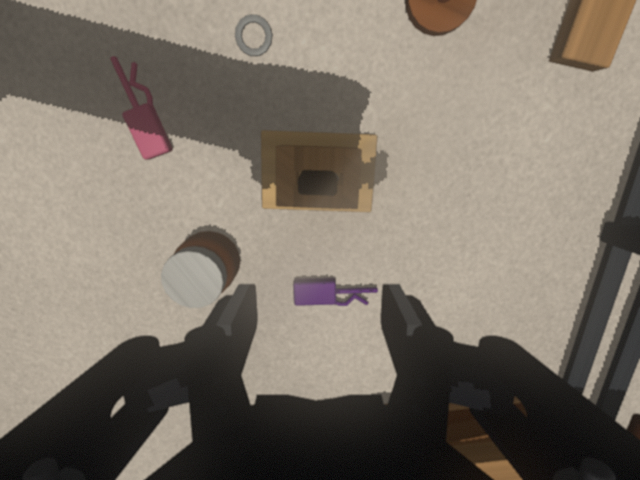

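```bash
python3 - <<'E'
from h import *
import pickle; w=pickle.load(open('w6.pkl','rb'))
im=cv2.imread('pics/w6.png')
cv2.imwrite('pics/w6z.png',cv2.resize(im[120:225,250:390],None,fx=5,fy=5,interpolation=cv2.INTER_CUBIC))
m=(cv2.cvtColor(im,cv2.COLOR_BGR2GRAY)<28).astype(np.uint8); m[:150]=0;m[205:]=0;m[:,:285]=0;m[:,350:]=0
n,l,st,ce=cv2.connectedComponentsWithStats(m); i=1+np.argmax(st[1:,4]); print(st[i],ce[i])
r=cv2.minAreaRect(np.argwhere(l==i)[:,::-1].astype(np.float32)); print(r)
E
```

```text
Traceback (most recent call last):
ValueError: attempt to get argmax of an empty sequence
```

View pics/w6z.png

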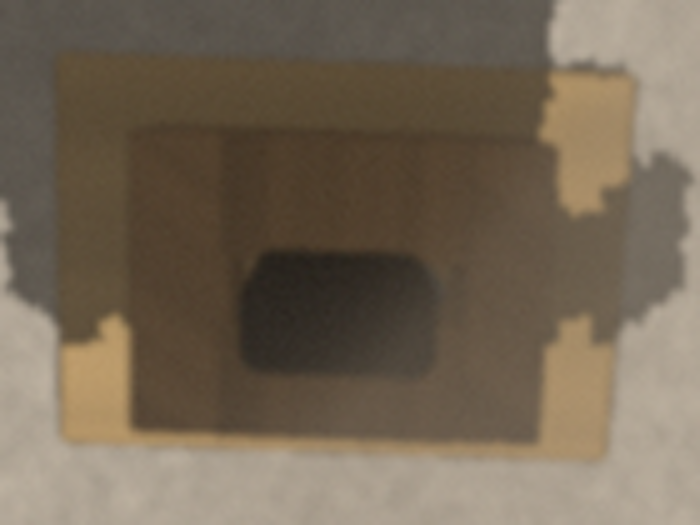

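```bash
python3 - <<'E'
from h import *
import pickle; w=pickle.load(open('w6.pkl','rb'))
print(onz(w,317.7,185.5,106), onz(w,298,185,106),onz(w,337.5,185.5,106))
a=onz(w,250+132/5,120+430/5,60);b=onz(w,250+540/5,120+440/5,60);print(a,b,np.degrees(np.arctan2(*(b-a)[1::-1])))
a=onz(w,250+132/5,120+128/5,60);b=onz(w,250+556/5,120+140/5,60);print(a,b,np.degrees(np.arctan2(*(b-a)[1::-1])))
E
```

```text
[ 485.56717757 -268.12214263  106.        ] [ 472.11008137 -265.0762706   106.        ] [ 499.16513886 -270.84007365  106.        ]
[ 446.34652188 -284.22335688   60.        ] [ 514.06764306 -299.514556     60.        ] -12.723818777618082
[ 457.75580774 -235.93054044   60.        ] [ 524.74300739 -251.24688831   60.        ] -12.879055986687236
```

```bash
python3 - <<'E'
from h import *
go([485.6,-268.3,130],77.3)
E
```

```text
pos [ 479.2 -307.5  201.3] rot [ 3.1415e+00 -5.0000e-04  1.3747e+00] | turn 1.47 then shift [39.7 -2.3 71.3] F [-0.2 -0.2  0. ] w 56.0 t 9.675
```

```bash
python3 -m jog '[[56,[0,0,0],1.5],[56,[20,-1,0],0],[56,[19.7,-1.3,0],0],[56,[0,0,35],0],[56,[0,0,36],0],[56,[0,0,0],0],[56,[0,0,0],0],[56,[0,0,0],0]]'
python3 - <<'E'
from h import *
go([485.6,-268.3,70],77.3)
im=bot.read_camera('wrist')[:,:,::-1]
cv2.imwrite('pics/w7.png',im)
E
```

```text
time: 10.68
position: [486.3, -270.3, 132.1]
eef_rot: [3.138, 0.001, 1.346]
contact_force: [0.3, 0.1, -0.3]
width: 56.2
pos [ 486.3 -270.3  132.1] rot [3.1384e+00 1.0000e-03 1.3457e+00] | turn -0.2 then shift [ 1.8 -1.1 62.1] F [ 0.3  0.1 -0.3] w 56.2 t 10.675
```

View pics/w7.png

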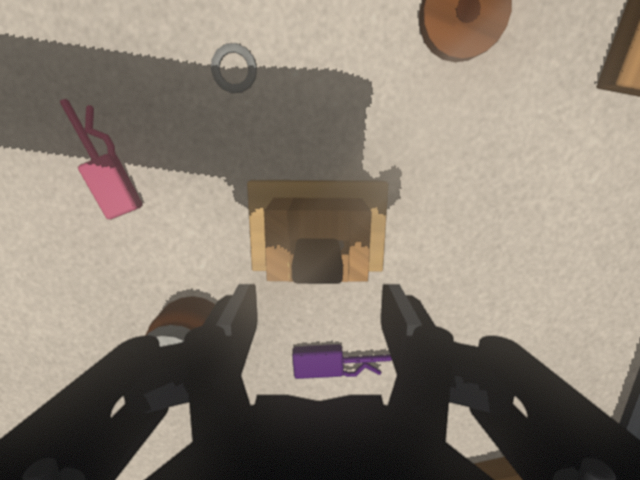

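```bash
python3 -m jog '[[56,[1.5,-0.8,20],0],[56,[0,0,20],0],[56,[0,0,14],0],[56,[0,0,8],0],[56,[0,0,0],0],[56,[0,0,0],0]]'
python3 - <<'E'
from h import *
go([485.6,-268.3,70],77.3)
im=bot.read_camera('wrist')[:,:,::-1]
cv2.imwrite('pics/w8.png',im)
E
```

```text
time: 11.48
position: [485.1, -268.7, 69.0]
eef_rot: [3.14, 0.0, 1.345]
contact_force: [0.2, 0.6, 0.6]
width: 55.7
pos [ 485.1 -268.7   69. ] rot [3.1403e+00 4.0000e-04 1.3454e+00] | turn -0.21 then shift [ 0.5  0.4 -1. ] F [0.2 0.6 0.6] w 55.7 t 11.475
```

View pics/w8.png

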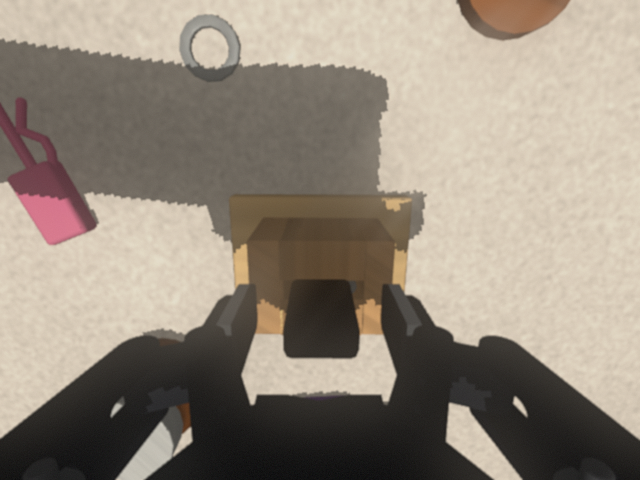

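```bash
python3 -m jog '[[15,[0,0,0],0],[15,[0,0,0],0],[15,[0,0,0],0],[15,[0,0,0],0],[15,[0,0,0],0]]' 80
python3 - <<'E'
from h import *
go([485.6,-268.3,70],77.3)
E
```

```text
time: 12.15
position: [484.9, -268.7, 68.9]
eef_rot: [3.141, 0.0, 1.345]
contact_force: [-1.0, 1.0, 5.9]
width: 26.9
pos [ 484.9 -268.7   68.9] rot [3.1407e+00 5.0000e-04 1.3454e+00] | turn -0.22 then shift [ 0.5  0.6 -1.1] F [-1.   1.   5.9] w 26.9 t 12.15
```

```bash
python3 -m jog '[[15,[0,0,-15],0],[15,[0,0,-25],0],[15,[0,0,-40],0],[15,[0,0,-50],0],[15,[0,0,0],0],[15,[0,0,0],0]]'
python3 - <<'E'
from h import *
go(tr(4.1,-134.5,200),106.6)
im=bot.read_camera('wrist')[:,:,::-1]
cv2.imwrite('pics/w9.png',im)
cv2.imwrite('pics/s9.png',bot.read_camera('side')[:,:,::-1])
E
```

```text
time: 12.9
position: [483.8, -268.2, 198.0]
eef_rot: [-3.141, 0.0, 1.345]
contact_force: [-1.0, 0.1, -1.0]
width: 27.3
pos [ 483.8 -268.2  198. ] rot [-3.1406e+00  1.0000e-04  1.3455e+00] | turn -29.51 then shift [262.8 186.   -2. ] F [-1.   0.1 -1. ] w 27.3 t 12.9
```

View pics/w9.png

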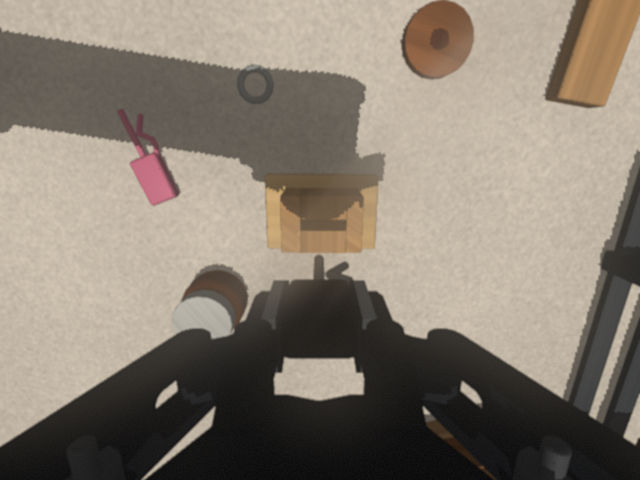

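View pics/s9.png

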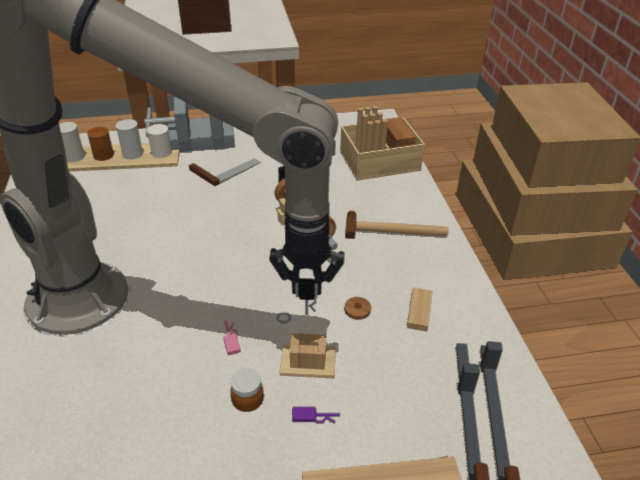

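```bash
python3 -m jog '[[15,[0,0,0],-10],[15,[0,0,0],-10],[15,[0,0,0],-9.5],[15,[40,28,0],0],[15,[44,31,0],0],[15,[44,31,0],0],[15,[44,31,0],0],[15,[44,31,0],0],[15,[46,34,0],0],[15,[0,0,0],0],[15,[0,0,0],0]]'
python3 - <<'E'
from h import *
go(tr(4.1,-134.5,150),106.6)
E
```

```text
time: 14.38
position: [587.0, 35.4, 196.7]
eef_rot: [-3.139, -0.0, 1.861]
contact_force: [-0.4, -0.5, -1.1]
width: 27.1
pos [587.   35.4 196.7] rot [-3.1385e+00 -2.0000e-04  1.8610e+00] | turn 0.03 then shift [ 1.4  0.3 46.7] F [-0.4 -0.5 -1.1] w 27.1 t 14.375
```

```bash
python3 -m jog '[[15,[1,0,20],0],[15,[0,0,20],0],[15,[0,0,15],0],[15,[0,0,7],0],[15,[0,0,0],0],[15,[0,0,0],0],[15,[0,0,0],0],[15,[0,0,0],0]]'
python3 - <<'E'
from h import *
go(tr(4.1,-134.5,122),106.6); print(intr(bot.get_state()['position']))
w=P('wrist')
im=bot.read_camera('wrist')[:,:,::-1]
import pickle; pickle.dump(w,open('w10.pkl','wb'))
cv2.imwrite('pics/w10.png',im)
cv2.imwrite('pics/w10z.png',cv2.resize(im[150:300,240:400],None,fx=4,fy=4,interpolation=cv2.INTER_CUBIC))
E
```

```text
time: 15.38
position: [588.0, 36.8, 136.8]
eef_rot: [3.141, 0.0, 1.86]
contact_force: [0.7, 1.7, -1.4]
width: 27.0
pos [588.   36.8 136.8] rot [3.1407e+00 5.0000e-04 1.8604e+00] | turn -0.01 then shift [ 0.3 -1.  14.8] F [ 0.7  1.7 -1.4] w 27.0 t 15.375
[   5.07961082 -134.80031189  136.75728332]
```

View pics/w10z.png

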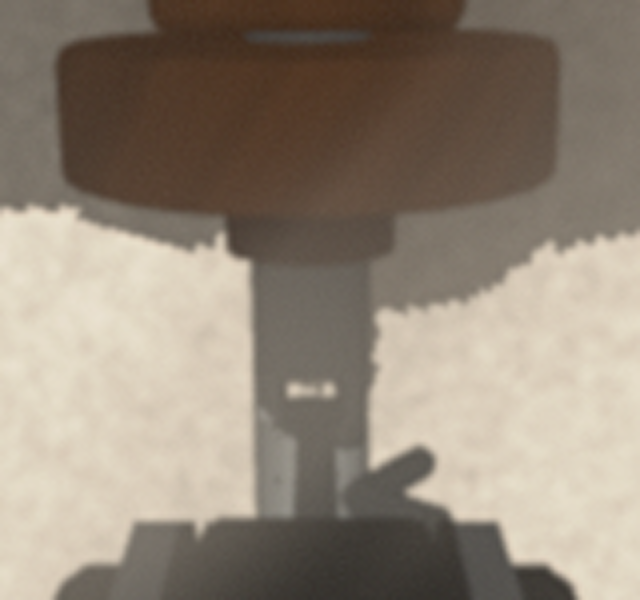

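```bash
python3 - <<'E'
from h import *
import pickle; w=pickle.load(open('w10.pkl','rb'))
f=lambda u,v,z: intr(onz(w,240+u/4,150+v/4,z)).round(2)
print('beam end',f(310,32,80),'wheel inner',f(310,44,98), f(310,44,68),f(310,32,68)); print('wheel outer',f(310,215,98),'hub',f(310,262,72))
im=cv2.imread('pics/w10.png'); cv2.imwrite('pics/w10y.png',cv2.resize(im[100:210,240:400],None,fx=5,fy=5,interpolation=cv2.INTER_CUBIC))
T=bot.read_camera('top')[:,:,::-1]; cv2.imwrite('pics/t10.png',cv2.resize(T[195:275,205:335],None,fx=6,fy=6,interpolation=cv2.INTER_CUBIC))
E
```

```text
beam end [  4.17 -73.99  80.  ] wheel inner [  4.22 -74.54  98.  ] [  4.13 -76.42  68.  ] [  4.13 -74.64  68.  ]
wheel outer [  4.16 -97.21  98.  ] hub [   4.06 -109.54   72.  ]
```

View pics/w10y.png

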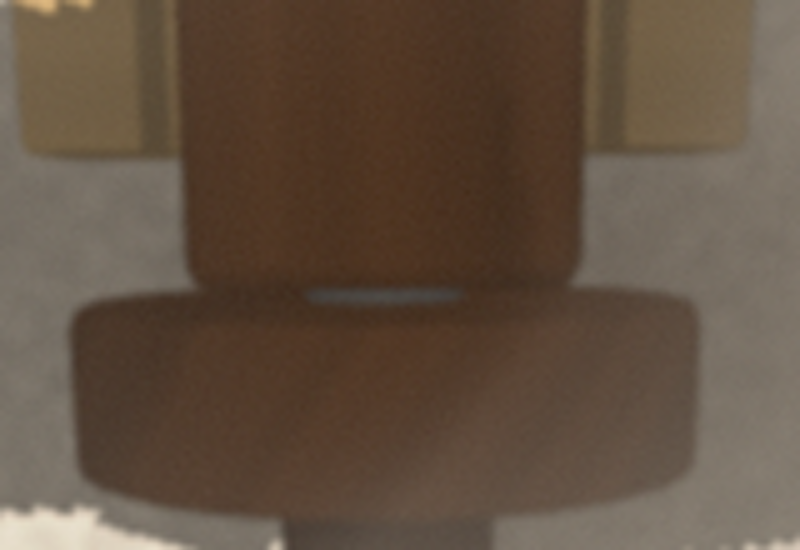

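View pics/t10.png

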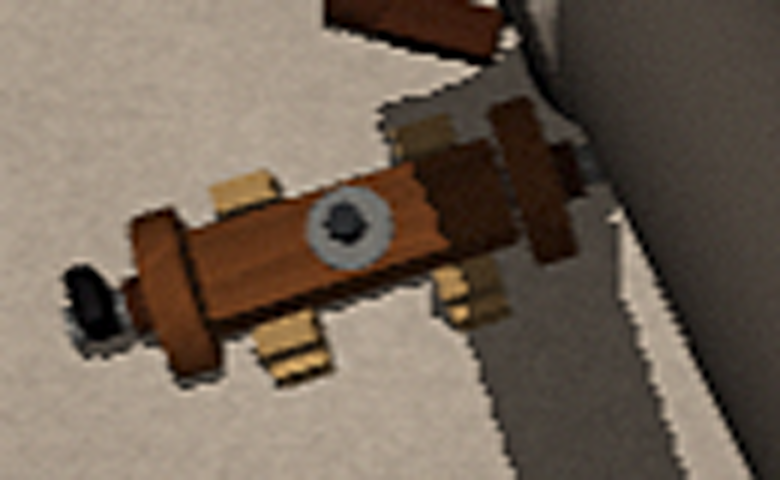

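```bash
python3 - <<'E'
from h import *
import pickle; w=pickle.load(open('w10.pkl','rb'))
f=lambda u,v,z: intr(onz(w,240+u/4,150+v/4,z)).round(2)
print('rim',f(311,381,68),'far bottom',f(311,398,48),'tip far edge',f(316,392,82.8))
E
python3 -m jog '[[15,[0.3,-0.9,5],0],[15,[0,0,4],0],[15,[0,0,3],0],[15,[0,0,0],0],[15,[0,0,0],0]]'
python3 - <<'E'
from h import *
go(tr(4.1,-134.5,122),106.6); print(intr(bot.get_state()['position']))
E
```

```text
rim [   4.16 -130.34   68.  ] far bottom [   4.09 -139.9    48.  ] tip far edge [   4.96 -127.41   82.8 ]
time: 16.1
position: [586.8, 36.8, 124.3]
eef_rot: [3.141, 0.0, 1.86]
contact_force: [0.0, 0.7, -0.2]
width: 27.1
pos [586.8  36.8 124.3] rot [3.1415e+00 1.0000e-04 1.8603e+00] | turn -0.01 then shift [-0.   0.1  2.3] F [ 0.   0.7 -0.2] w 27.1 t 16.1
[   3.96484936 -134.46896228  124.32020875]
```

```bash
python3 -m jog '[[15,[0,0,2],0],[15,[0,0,2],0],[15,[0,0,1],0],[15,[0,0,0],0]]'
python3 - <<'E'
from h import *
go(tr(4.1,-134.5,122),106.6); print(intr(bot.get_state()['position']))
im=bot.read_camera('wrist')[:,:,::-1]
cv2.imwrite('pics/w11z.png',cv2.resize(im[180:300,260:380],None,fx=5,fy=5,interpolation=cv2.INTER_CUBIC))
E
```

```text
time: 16.6
position: [586.6, 36.7, 119.2]
eef_rot: [-3.141, 0.0, 1.86]
contact_force: [0.0, -0.1, -1.1]
width: 27.0
pos [586.6  36.7 119.2] rot [-3.1413  0.      1.8603] | turn -0.01 then shift [-0.1  0.3 -2.8] F [ 0.  -0.1 -1.1] w 27.0 t 16.6
[   3.77539608 -134.44497945  119.1535728 ]
```

View pics/w11z.png

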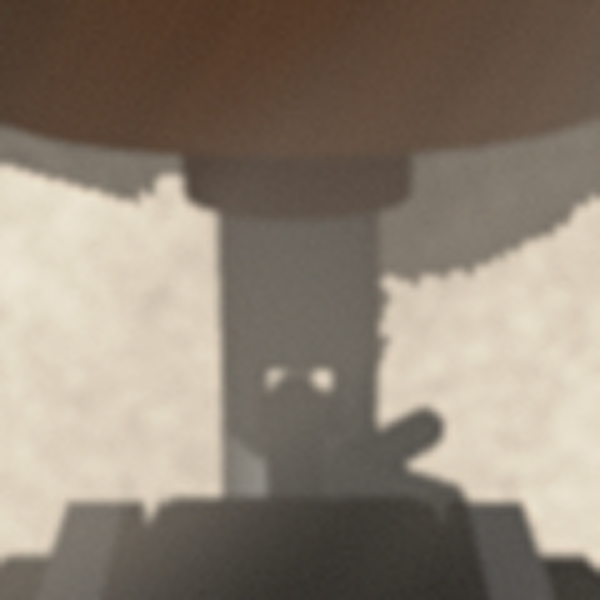

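```bash
python3 -m jog '[[15,[0,0.3,2],0],[15,[0,0,1.5],0],[15,[0,0,1.5],0],[15,[0,0,0],0]]'
python3 - <<'E'
from h import *
go(tr(4.1,-134.5,122),106.6); print(intr(bot.get_state()['position']))
E
```

```text
time: 17.15
position: [586.8, 36.8, 114.1]
eef_rot: [-3.141, 0.0, 1.86]
contact_force: [0.0, 0.2, -1.3]
width: 27.0
pos [586.8  36.8 114.1] rot [-3.1412  0.      1.8604] | turn -0.01 then shift [-0.   0.1 -7.9] F [ 0.   0.2 -1.3] w 27.0 t 17.15
[   4.00108731 -134.4628347   114.0658682 ]
```

```bash
python3 -m jog '[[15,[0,0,3],0],[15,[0,0,3],0],[15,[0,0,3],0],[15,[0,0,3],0],[15,[0,0,2],0],[15,[0,0,0],0]]'
python3 - <<'E'
from h import *
go(tr(4.1,-134.5,122),106.6); print(intr(bot.get_state()['position']))
E
```

```text
time: 17.9
position: [587.0, 36.9, 100.2]
eef_rot: [-3.142, 0.0, 1.86]
contact_force: [0.0, 0.7, -0.9]
width: 26.9
pos [587.   36.9 100.2] rot [-3.1416  0.      1.8603] | turn -0.01 then shift [ -0.1  -0.1 -21.8] F [ 0.   0.7 -0.9] w 26.9 t 17.9
[   4.20473517 -134.44941642  100.16167773]
```

```bash
for i in 1 2 ; do python3 -m jog '[[15,[0,0,1],0],[15,[0,0,1],0],[15,[0,0,0],0]]'; done
```

```text
time: 18.27
position: [587.4, 37.0, 98.5]
eef_rot: [3.141, 0.0, 1.86]
contact_force: [0.1, 0.9, -0.3]
width: 27.2
time: 18.65
position: [587.8, 37.1, 96.7]
eef_rot: [3.14, 0.0, 1.86]
contact_force: [1.9, -0.2, 2.6]
width: 27.1
```

```bash
for i in 1 2 3; do python3 -m jog '[[15,[0,0,1],0],[15,[0,0,1],0],[15,[0,0,0],0]]'; done
```

```text
time: 19.02
position: [588.3, 37.2, 95.8]
eef_rot: [3.139, 0.001, 1.86]
contact_force: [1.2, 0.9, 8.4]
width: 27.1
time: 19.4
position: [588.2, 37.2, 93.0]
eef_rot: [3.139, 0.0, 1.86]
contact_force: [2.7, 0.9, 3.0]
width: 26.9
time: 19.77
position: [588.3, 37.2, 91.2]
eef_rot: [3.139, 0.0, 1.86]
contact_force: [3.8, 0.9, 4.0]
width: 27.0
```

```bash
for i in 1 2 3 4; do python3 -m jog '[[15,[0,0,1],0],[15,[0,0,1],0],[15,[0,0,0],0]]'; done
```

```text
time: 20.15
position: [588.2, 37.3, 88.3]
eef_rot: [3.139, -0.0, 1.861]
contact_force: [6.5, 1.3, -0.7]
width: 26.8
time: 20.52
position: [588.1, 37.2, 86.0]
eef_rot: [3.139, -0.0, 1.861]
contact_force: [7.0, 1.6, -2.2]
width: 26.7
time: 20.9
position: [587.9, 37.2, 83.8]
eef_rot: [3.139, -0.001, 1.861]
contact_force: [6.0, 1.2, -1.7]
width: 27.0
time: 21.28
position: [587.4, 37.2, 81.6]
eef_rot: [3.14, -0.001, 1.861]
contact_force: [6.6, 1.3, -3.1]
width: 26.4
```

```bash
python3 -m jog '[[15,[0,0,1],0],[15,[0,0,1],0],[15,[0,0,0],0]]';python3 -m jog '[[15,[0,0,1],0],[15,[0,0,0],0]]'; python3 -m jog '[[15,[0,0,1],0],[15,[0,0,0],0]]'
python3 - <<'E'
from h import *
go(tr(4.1,-134.5,122),106.6); print(intr(bot.get_state()['position']))
cv2.imwrite('pics/w12.png',bot.read_camera('wrist')[:,:,::-1])
im=bot.read_camera('side')[:,:,::-1]
cv2.imwrite('pics/s12.png',cv2.resize(im[160:290,250:400],None,fx=4,fy=4,interpolation=cv2.INTER_CUBIC))
E
```

```text
time: 21.65
position: [586.6, 36.8, 79.2]
eef_rot: [-3.141, -0.001, 1.86]
contact_force: [4.6, 1.5, -2.9]
width: 27.1
time: 21.9
position: [586.3, 36.7, 78.4]
eef_rot: [-3.14, -0.0, 1.86]
contact_force: [5.2, 1.4, -4.7]
width: 26.8
time: 22.15
position: [586.4, 36.7, 77.9]
eef_rot: [-3.14, -0.0, 1.86]
contact_force: [5.0, 1.0, -3.3]
width: 26.6
pos [586.4  36.7  77.9] rot [-3.1403 -0.      1.8603] | turn -0.01 then shift [ -0.1   0.5 -44.1] F [ 5.   1.  -3.3] w 26.6 t 22.15
[   3.56961538 -134.42665872   77.90187149]
```

View pics/s12.png

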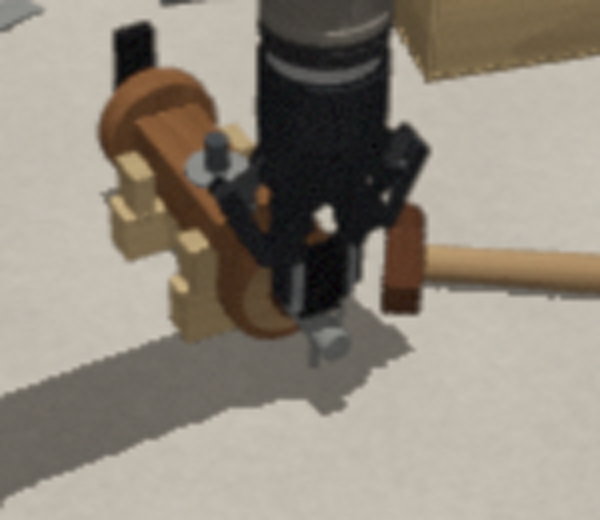

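View pics/w12.png

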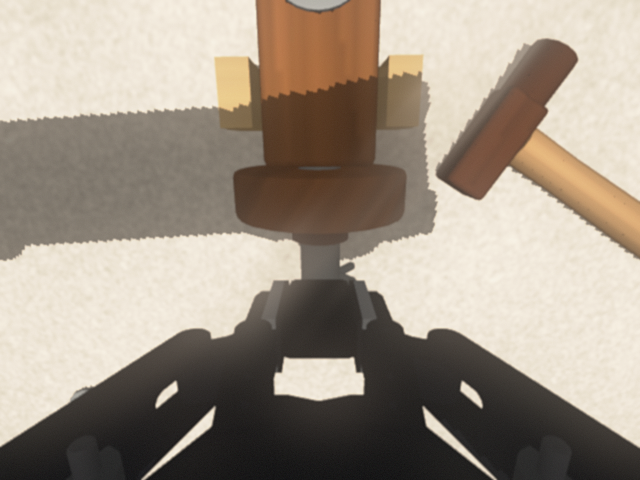

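```bash
for i in 1 2 3; do python3 -m jog '[[15,[0,0,1],0],[15,[0,0,0],0]]'; done
```

```text
time: 22.5
position: [586.5, 36.6, 77.1]
eef_rot: [-3.14, 0.0, 1.86]
contact_force: [2.3, 1.4, -2.9]
width: 27.2
time: 22.75
position: [586.7, 36.6, 76.7]
eef_rot: [-3.141, 0.001, 1.86]
contact_force: [-0.1, -0.1, 3.3]
width: 26.7
time: 23.0
position: [586.8, 36.6, 76.6]
eef_rot: [-3.141, 0.001, 1.86]
contact_force: [-2.0, -0.1, 9.7]
width: 27.0
```

```bash
python3 -m jog '[[15,[0,0,-1.5],0],[50,[0,0,0],0],[50,[0,0,0],0],[50,[0,0,0],0],[50,[0,0,0],0],[50,[0,0,0],0]]'
python3 - <<'E'
from h import *
go(tr(4.1,-134.5,122),106.6)
cv2.imwrite('pics/w13.png',bot.read_camera('wrist')[:,:,::-1])
E
```

```text
time: 23.75
position: [587.0, 36.9, 76.7]
eef_rot: [-3.141, 0.0, 1.86]
contact_force: [0.5, -0.2, 1.0]
width: 50.1
pos [587.   36.9  76.7] rot [-3.1415  0.      1.8604] | turn -0.01 then shift [ -0.1  -0.  -45.3] F [ 0.5 -0.2  1. ] w 50.1 t 23.75
```

View pics/w13.png

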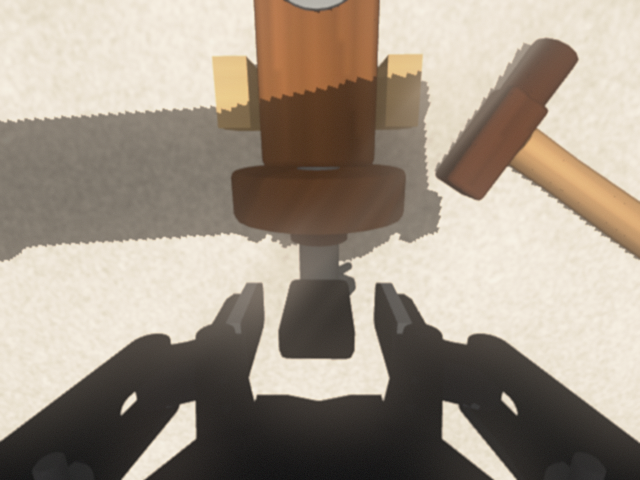

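Released: the cotter stands on the axle between the open fingers. I'll go straight up and back, then check.

```bash
python3 -m jog '[[50,[0,0,-10],0],[50,[0,0,-30],0],[50,[0,0,-50],0],[50,[-40,0,-40],0],[50,[-50,0,-10],0],[50,[-50,0,0],0],[50,[0,0,0],0],[50,[0,0,0],0]]'
python3 - <<'E'
from h import *
go(tr(4.1,-134.5,122),106.6)
w=P('wrist'); import pickle; pickle.dump(w,open('w14.pkl','wb'))
im=bot.read_camera('wrist')[:,:,::-1]; cv2.imwrite('pics/w14.png',im)
T=bot.read_camera('top')[:,:,::-1]; S=bot.read_camera('side')[:,:,::-1]
c=lambda i,x,y,w,h,k: cv2.resize(i[y:y+h,x:x+w],None,fx=k,fy=k,interpolation=cv2.INTER_CUBIC)
cv2.imwrite('pics/s14.png',c(S,260,160,100,100,6)); cv2.imwrite('pics/t14.png',c(T,205,195,130,80,6)); cv2.imwrite('pics/T14.png',T)
E
```

```text
time: 24.8
position: [626.9, -96.5, 217.2]
eef_rot: [3.141, -0.001, 1.861]
contact_force: [0.5, 1.3, -0.5]
width: 49.6
pos [626.9 -96.5 217.2] rot [ 3.1411e+00 -9.0000e-04  1.8606e+00] | turn 0.0 then shift [139.2  -0.2  95.2] F [ 0.5  1.3 -0.5] w 49.6 t 24.8
```

View pics/s14.png

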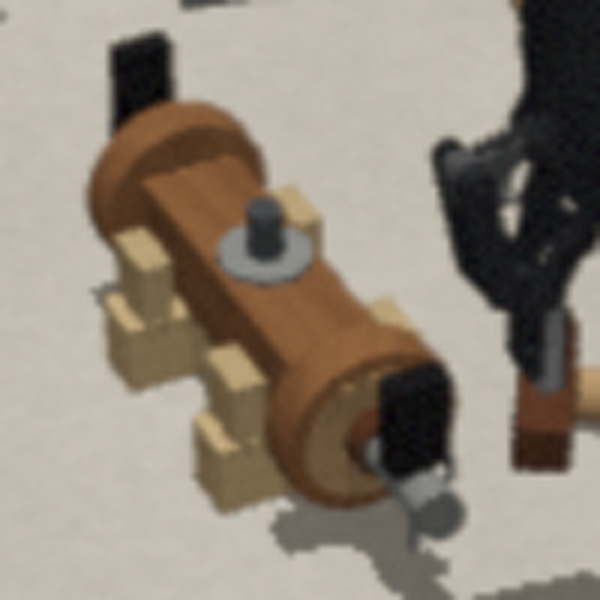

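View pics/w14.png

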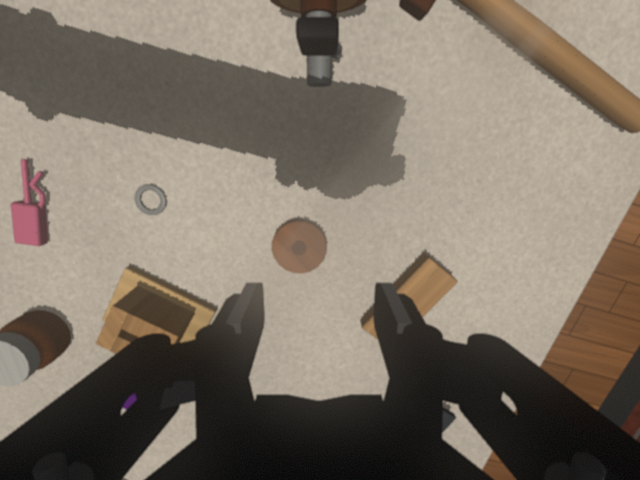

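View pics/T14.png

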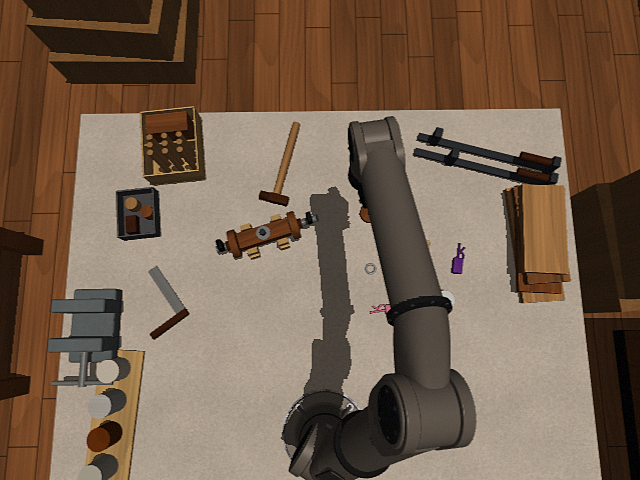

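```bash
python3 - <<'E'
from workcell import bot
print(bot.job_done())
E
```

```text
the job is handed in; nothing more can be done
None
```

I pushed the loose wheel home, fitted the cotter down through the cross hole, released it and handed the job in at about 25 s. The hand-in reports no verdict, so what follows is from my own checks.

**Wheel:** It came up against a hard stop: the push built up to about 12 N with no further movement. Measured from the pictures, its outer face is about 97 mm and its hub end about 109.5 mm from the truck's middle. That matches a wheel seated against the beam.

**Cotter:** The leg entered the hole at the first try. The bow took at most about 8.5 N of downward push and then drew down. I pressed the grip onto the axle with about 10 N. It stopped about 33 mm above the axle line, by the gripper's height. After I let go, the side and wrist views show the cotter upright on the axle, and the gripper is well clear.

**Checks that disagreed or fell short:**
- **Truck position:** The top and side cameras placed it about 4 mm off sideways from the wrist camera. I went by the wrist camera, and the fit bore it out.
- **Gap at the wheel:** A thin gap of under 2 mm shows between wheel and beam from above. I put it down to the rounded edges, because the wheel had met a hard stop.
- **Contact with the axle:** After the wheel push I moved down instead of up, and the closed fingers pressed on the axle's end with about 9 N. That is below the 14 N that shifts it, and the hole was measured afterwards.
- **Bystanders:** None was knowingly touched. The last pictures show the washer, wheel blank, mallet, square, offcut and jar, several of them partly hidden, and none looked moved. I did not measure them again.
- **Bow:** I judged it snapped on from the forces and the grip height, as the bow under the axle could not be seen clearly.

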